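Lock the seed dishes on the shaker

TASK

Two dishes of seeds stand on the shaker's platform, and the steel retaining bar is kept parked by a pin with a yellow knob. Pull the pin up out of its hole and leave it in the open green tray in front of the shaker, then push the free end of the bar round, without slamming it, until it is fully home on its stop, so that both dishes are shut in between the bar and the blue fence. Keep the dishes flat on the platform all the while.

Things in the scene. Friction and masses are not known exactly. Their poses are not given: they have to be found in the camera images.
- shaker: Fixed white shaker with grey platform 212 x 290 mm (x, y), its top 70 mm up. Origin: centre of underside; x from control panel (near) to blue fence (far), y left. Fence and wall 16 mm high; fence's near face at x = 95 mm. A blue wall (y = -107 to -95 mm) comes back from it; its padded near end is the bar's stop. Only the pin and the bar's post rise over 17 mm above the platform.
- bar (a joint): Angle (rad) of the steel bar about its upright pivot: 0 = home on the stop, bar pointing along the shaker's -y axis; grows clockwise from above, free end towards the robot; limit 0.62; parked at 0.47 to 0.54; the pin in its hole blocks it at 0.43. No spring: stays where left; 1 to 3 N at the free end moves it. Bar 16 mm wide, 7 thick, 250 long, top 10 mm above the platform.
- pivot (a point): The bar's pivot axis, at platform height, at the shaker's left: x = 24, y = 125 mm in the shaker's frame. Note: left of the work surface beside the robot (x = 0 to 0.37, y = 0.2 to 0.36 m), stands a file holder 0.25 m high; an arm whose shoulder stands out to the left hits it on turning ahead unless it works with the fingers leaning to the left (gripper body to the right) by about 0.6 rad.
- bar_post (a point): Red upright post at the bar's free end, by which it is pushed: 12 mm diameter, from 10 to 50 mm above the platform, 243 mm from the pivot axis. Point: on its axis, 30 mm above the platform. To close the bar it moves on a circle about the pivot, counter-clockwise from above, away from the robot.
- stop_face (a point): Near face of the rubber stop pad, where the bar's far side comes to rest.
- pin_knob (a point): Centre of the yellow knob (23 mm diameter, 20 high) atop the loose steel pin (30 to 55 g) standing upright in its hole. Pin 74 mm long, knob centre 64 mm above its foot; below the knob a 10 mm stem, an 18 mm collar that rests on the platform, and an 8 mm shank 20 mm deep in the hole. In its hole the knob's centre is 44 mm above the platform. z axis up the pin.
- pin_foot (a point): The lower end of the pin, 64 mm from the knob's centre along the pin.
- pin_hole (a point): Mouth of the pin's hole in the platform, 9.5 mm wide, 21 mm deep.
- petri_0_center (a point): Centre of a clear plastic dish with seeds, 60 mm diameter, 12 mm high, loose on the platform between bar and fence; it may be the left or the right one. z axis up.
- petri_1_center (a point): Centre of the other, similar dish, 60 mm diameter, 12 mm high, loose on the platform between bar and fence. z axis up.
- tray: Loose green plastic tray that takes the pin, on the work surface in front of the shaker: 110 x 130 mm (x, y), 30 mm high, walls and floor 3 mm, open on top, stands level; origin at the centre of its underside.

How it is judged (in metres and radians):
On the way:
1. the pin has been let go in the green tray, with the bar still parked (angle above 0.35 rad) (x of pin_foot in the frame of tray between -0.085 and 0.085 m and y of pin_foot in the frame of tray between -0.095 and 0.095 m and x of pin_knob in the frame of tray between -0.085 and 0.085 m and y of pin_knob in the frame of tray between -0.095 and 0.095 m and height (world z) of pin_knob below 0.072 m and ((x of pin_foot in the frame of tray between -0.052 and 0.052 m and y of pin_foot in the frame of tray between -0.062 and 0.062 m) or (x of pin_knob in the frame of tray between -0.052 and 0.052 m and y of pin_knob in the frame of tray between -0.062 and 0.062 m)) and value of joint bar above 0.35 rad and contact force between pin and the fingers below 0.1 N), for 0.2 s.
At the end, for the whole second after the job is handed in: Bar home (below 0.025 rad); dishes flat (0.1 rad) between bar and fence (centres x 54 to 70, y -70 to 120 mm in the shaker's frame); pin at rest in the level tray (foot or knob between its walls, the other at most 30 mm over the rim, knob below 72 mm) (value of joint bar below 0.025 rad and x of petri_0_center in the frame of shaker between 0.054 and 0.07 m and y of petri_0_center in the frame of shaker between -0.07 and 0.12 m and angle between each of petri_0_center, petri_1_center, tray's own z axis and vertical below 0.1 rad and x of petri_1_center in the frame of shaker between 0.054 and 0.07 m and y of petri_1_center in the frame of shaker between -0.07 and 0.12 m and x of pin_foot in the frame of tray between -0.085 and 0.085 m and y of pin_foot in the frame of tray between -0.095 and 0.095 m and x of pin_knob in the frame of tray between -0.085 and 0.085 m and y of pin_knob in the frame of tray between -0.095 and 0.095 m and height (world z) of pin_knob below 0.072 m and ((x of pin_foot in the frame of tray between -0.052 and 0.052 m and y of pin_foot in the frame of tray between -0.062 and 0.062 m) or (x of pin_knob in the frame of tray between -0.052 and 0.052 m and y of pin_knob in the frame of tray between -0.062 and 0.062 m)) and linear speed of pin below 0.03 m/s); the robot touches nothing.
It fails at once if a dish is tipped by more than 0.35 rad, lifted more than 15 mm off the platform or pushed off it (angle between any of petri_0_center, petri_1_center's own z axis and vertical above 0.35 rad or height (world z) of any of petri_0_center, petri_1_center above 0.091 m or height (world z) of any of petri_0_center, petri_1_center below 0.066 m).
It fails at once if the bar is slammed (closes faster than 1.5 rad/s) (velocity of joint bar below -1.5 rad/s).
It also fails if it takes over 45 s, if anything falls off the work surface, if the arm or the gripper's body presses on something with over 40 N, if the wrist force passes 120 N, or if a joint passes its speed limit or range.

ROBOT

A 6-joint arm with a two-finger parallel gripper is mounted at the origin on the work surface; the furniture and walls round the work are solid. World frame = base frame: x ahead of the robot, y to its left, z up, the work surface at z = 0. Lengths are in mm, angles in rad, forces in N, time in s.
With the tool pointing down it reaches from about 350 to 875 mm from the base axis. Payload 4.2 kg.
Tool frame: the origin (TCP) lies at the very end of the fingers, on their centre line; the grasp point (between the pads) lies 19 mm behind it (arm.tcp_to_grasp is the x of the grasp point in the tool frame, in mm); x points along the fingers, z is the direction in which the jaws open and shut, and the axes are right-handed (so a half turn about x gives the same grasp; the last joint's range is limited). The gripper opens to 85 mm and grips with 20 to 120 N. Pads are 22 mm wide; open, the fingers measure 114 mm over their backs; the gripper's body (76 mm by 85 mm) begins 54 mm behind the grasp point. The pads swing forward as they close: fully open they stand 13 mm farther back than shut.
Start: joints at [1.441, 0.385, 0.008, 0, -1.194, -0.259], TCP at [236.891, 578.344, 231.312] pointing down, gripper open.
Joint ranges: [-3.14, 3.14], [-1.21, 2.06], [-1.07, 1.41], [-3.16, 2.05], [-2.99, -0.16], [-3.1, 3.1]. Speed limits (rad/s): [2.79, 2.79, 3.14, 3.14, 3.14, 3.14].

INTERFACE

Orientations are given as a unit quaternion [x, y, z, w].
In Python, from bench import status, get_image, job, arm gives the robot as it stands.
- The arm moves only by the tool apply_moves, never from a script. Its argument "targets" is text: rows parted by semicolons, each of 5 numbers parted by spaces: the shift along the tool's x, y, z in mm, then the turn about the tool's x in degrees, then the gripper's target within -1 to 1 (shut at 1, half-way at 0, fully open at -1). In form: dx dy dz spin hand; .... A call has 1 to 10 rows; each row is the pose to reach, as a shift and turn from the pose commanded when the call began, along the tool's axes at that moment; what a row does not reach only later rows make up. A row lasts 1/12 s, in which the tool goes at most 41.7 mm and 7.16 degrees, less where a joint would pass 70% of its speed; a pose out of reach is approached as far as the arm can. A call with a gripper value outside its range is refused whole. The fingers move at their own pace and stop on an object; the grip force is fixed at half the most. Time passes only in rows, so rows that repeat a pose let the fingers close. It gives the time, the measured TCP pose, the force and the opening at its end, in the units of the state.
- status.read_state(): the state, without advancing time (a new reading comes with each control period).
- get_image(name): name is "side" or "top"; returns a dict with "img" (384x512x3 uint8, red, green, blue), "mtx" (3x3 intrinsics, pixels), "k1" (the pictures are not rectified: a ray, as slopes to the right and down, at radius r is drawn at 1 + k1 r^2 times it, then the intrinsics apply), "world_from_camera" (4x4, takes a point from camera to world coordinates). Camera axes: x right, y down, z forward; pixel columns grow to the right and rows downward; lengths in mm; the calibration is good to about 2 mm. A picture is of the moment at which its call begins. There is no depth.
- job.job_done(): hands the job in, once; it reports no verdict.
The state is a dict: "clock": time; "joints": joint angles; "joint_vel": joint speeds; "joint_efforts": joint torques, N m; "position": TCP position; "ee_rot": TCP orientation; "contact_force": force on the tool from outside, world axes, zero at the start; "wrist_torque": the same for the moment, N m; "gripper_width": finger opening in mm.
Only numpy, scipy, OpenCV 4.12 (cv2) and the standard library are available. Lean on these libraries where they do the work, as an engineer would, in place of code of your own. Each camera call takes 0.05 s, during which the arm holds its last target.

## Working session

There is one attempt and no reset: what is moved stays moved. The work goes in short steps, Python scripts to look and compute and a tool call to move; the robot and the scene stay as the last step left them, time stands still between calls to the robot, and variables do not carry over. Pictures are saved under pics/ and viewed, and the job is handed in when it is done.

Besides the shell and the picture viewer there is one more tool, called after "Emit:" as name(argument=value, ...), one argument or row to a line, values as JSON. apply_moves: Moves the arm, as the interface text tells. Its arguments: {"type":"object","properties":{"targets":{"type":"string"}},"required":["targets"]}

```bash
mkdir -p pics; ls
cat > h.py <<'E'
import numpy as np,cv2,json
from scipy.spatial.transform import Rotation as R
def save(d,n):
    cv2.imwrite(n,cv2.cvtColor(d["img"],cv2.COLOR_RGB2BGR))
def ray(d,u,v):
    K=np.array(d["mtx"]);k=d["k1"]
    a=np.array([(u-K[0,2])/K[0,0],(v-K[1,2])/K[1,1]]);s=a.copy()
    for _ in range(30): s=a/(1+k*(s@s))
    T=np.array(d["world_from_camera"])
    return T[:3,3],T[:3,:3]@np.array([s[0],s[1],1])
def atz(d,u,v,z):
    o,r=ray(d,u,v);return o+r*(z-o[2])/r[2]
def proj(d,P):
    K=np.array(d["mtx"]);T=np.array(d["world_from_camera"])
    c=T[:3,:3].T@(np.array(P,float)-T[:3,3]);s=c[:2]/c[2];s=s*(1+d["k1"]*(s@s))
    return K[0,0]*s[0]+K[0,2],K[1,1]*s[1]+K[1,2]
def tri(dds):
    A=np.zeros((3,3));b=np.zeros(3)
    for d,u,v in dds:
        o,r=ray(d,u,v);r=r/np.linalg.norm(r);M=np.eye(3)-np.outer(r,r);A+=M;b+=M@o
    p=np.linalg.solve(A,b)
    return p
E
python3 - <<'E'
from h import *
from bench import status,get_image,arm
s=status.read_state();print({k:np.round(v,3) for k,v in s.items()});print([a for a in dir(arm) if a[0]!='_'])
for n in("side","top"):
    d=get_image(n);save(d,f"pics/{n}0.png");np.save(f"{n}0.npy",d,allow_pickle=True)
    print(n,d["mtx"],d["k1"],np.round(d["world_from_camera"],3))
E
```

```text
pics
{'clock': np.float64(0.0), 'joints': array([ 1.441e+00,  3.860e-01,  7.000e-03, -1.000e-03, -1.194e+00,
       -2.590e-01]), 'joint_vel': array([ 0.001, -0.002,  0.   ,  0.   ,  0.001, -0.   ]), 'joint_efforts': array([-1.0000e-03, -3.9229e+01,  1.8840e+01,  4.1860e+00, -5.0000e-03,
       -0.0000e+00]), 'position': array([236.682, 577.803, 230.235]), 'ee_rot': array([-0.587, -0.393,  0.588, -0.394]), 'contact_force': array([-1.1  ,  0.344, -0.481]), 'wrist_torque': array([ 0.031, -0.081,  0.03 ]), 'gripper_width': np.float64(85.436)}
['IKError', 'tcp_to_grasp']
side [[468.19805501   0.         252.38040902]
 [  0.         468.19805501 188.02944463]
 [  0.           0.           1.        ]] -0.04536890044020289 [[-9.01000e-01 -2.78000e-01  3.32000e-01  1.77009e+02]
 [-4.33000e-01  5.56000e-01 -7.10000e-01  4.14506e+02]
 [ 1.30000e-02 -7.83000e-01 -6.21000e-01  6.54749e+02]
 [ 0.00000e+00  0.00000e+00  0.00000e+00  1.00000e+00]]
top [[355.93475328   0.         256.54140985]
 [  0.         355.93475328 189.97626355]
 [  0.           0.           1.        ]] -0.11443642028980604 [[ 1.00000e-03 -9.98000e-01  6.50000e-02  3.99170e+02]
 [-1.00000e+00 -0.00000e+00  1.40000e-02 -2.30121e+02]
 [-1.40000e-02 -6.50000e-02 -9.98000e-01  9.46594e+02]
 [ 0.00000e+00  0.00000e+00  0.00000e+00  1.00000e+00]]
```

View pics/side0.png

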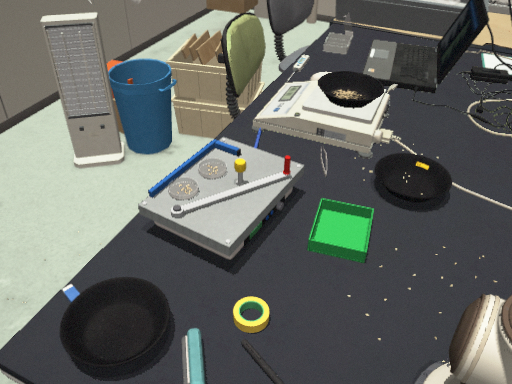

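View pics/top0.png

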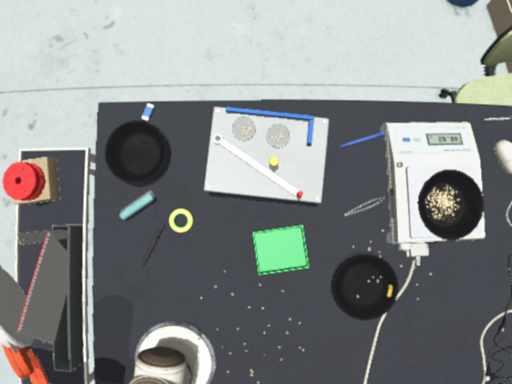

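Run:
```python
from h import *
for n,(x,y,w,h) in {"side":(130,120,190,150),"top":(195,95,145,190)}.items():
    d=np.load(n+"0.npy",allow_pickle=True).item()
    im=cv2.cvtColor(d["img"],cv2.COLOR_RGB2BGR)[y:y+h,x:x+w]
    s=4 if n=="side" else 3
    cv2.imwrite(f"pics/{n}0c.png",cv2.resize(im,None,fx=s,fy=s,interpolation=cv2.INTER_CUBIC))
    hsv=cv2.cvtColor(d["img"],cv2.COLOR_RGB2HSV)
    for c,lo,hi in (("yel",(22,150,100),(33,255,255)),("red",(0,170,100),(6,255,255)),("grn",(50,120,60),(75,255,255)),("blue",(100,150,60),(112,255,255))):
        m=cv2.inRange(hsv,lo,hi);k,l,st,ce=cv2.connectedComponentsWithStats(m)
        for i in range(1,k):
            if st[i,4]>15: print(n,c,st[i],ce[i].round(1))
```

```text
side yel [235 159  11  13 118] [239.6 164.9]
side yel [416 161  13   9  66] [422.1 165. ]
side yel [245 297  23   9  45] [257.6 299.7]
side yel [235 299   9   8  25] [238.8 302.2]
side yel [233 309  36  24 277] [250.2 325.1]
side red [283 155   8  19  83] [286.6 164.3]
side grn [ 307  198   67   65 3171] [341.1 229.8]
side grn [250 222  12  16  48] [255.5 229.7]
side grn [239 302  23  12 129] [250.2 306.2]
side blue [ 109   60   63   94 4213] [143.7 103.1]
side blue [149 139  90  58 719] [191.4 163.5]
top yel [387 285   6  12  51] [389.6 290.7]
top red [   4  163   40   37 1099] [ 22.8 180.7]
top red [  7 348  41  36 665] [ 28.  365.7]
top grn [253 225  56  50 779] [284.6 252.8]
top blue [226 107  87  37 391] [276.2 116.2]
```

View pics/side0c.png

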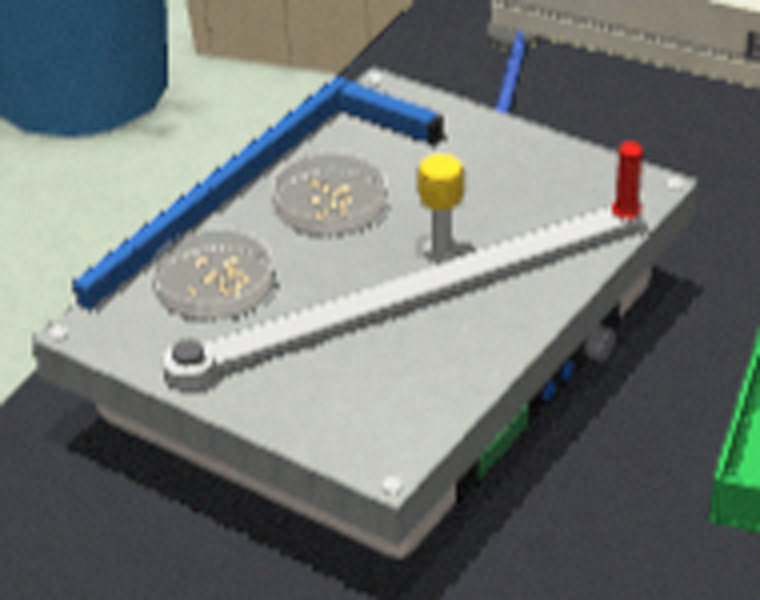

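View pics/top0c.png

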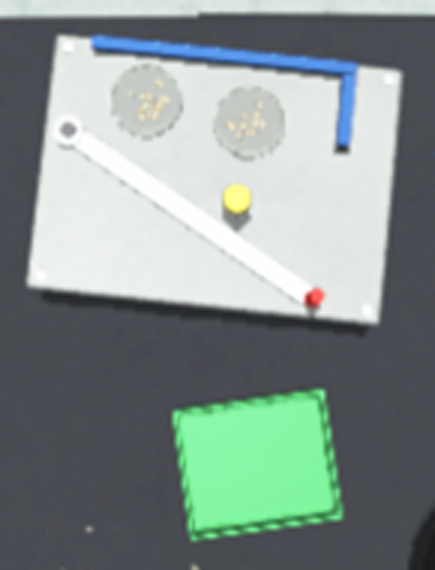

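Run:
```python
from h import *
S=np.load("side0.npy",allow_pickle=True).item();T=np.load("top0.npy",allow_pickle=True).item()
def b(name,s,t,z):
    print(name,"tri",tri([(S,*s),(T,*t)]).round(1),"side",atz(S,*s,z).round(1),"top",atz(T,*t,z).round(1))
b("knob",(239.6,165),(273.8,161),114)
b("post",(286.8,165),(299.8,194.2),100)
b("pivot",(177,207.5),(217.7,138.3),82)
print("corners top")
c=[]
for u,v in ((58,36),(402,70),(378,324),(28,287)):
    p=atz(T,u/3+195,v/3+95,70);c.append(p);print(p.round(1))
c=np.array(c);print(c.mean(0),[np.linalg.norm(c[i]-c[i-1]) for i in range(4)])
for u,v in ((95,42),(355,68),(343,150)): print("fence",atz(T,u/3+195,v/3+95,86).round(1))
for u,v in ((147,101),(249,122)): print("dishtop",atz(T,u/3+195,v/3+95,80).round(1))
for u,v in ((330,195),(217,275)): print("dishside",atz(S,u/4+130,v/4+120,80).round(1))
t=[]
for u,v in ((174,410),(325,390),(342,519),(192,540)):
    p=atz(T,u/3+195,v/3+95,30);t.append(p);print("tray",p.round(1))
print(np.mean(t,0))
for u,v in ((321,201),(374,209),(364,259),(309,250)): print("tray side",atz(S,u,v,30).round(1))
```

```text
knob tri [ 521.5 -259.1  113.1] side [ 520.4 -258.1  114. ] top [ 521.9 -258.9  114. ]
post tri [ 444.4 -321.4   98. ] side [ 443.4 -318.8  100. ] top [ 444.3 -321.2  100. ]
pivot tri [ 582.6 -122.1   83.9] side [ 583.6 -124.    82. ] top [ 583.4 -121.7   82. ]
corners top
[ 666.7 -110.6   70. ]
[ 637.1 -399.9   70. ]
[ 424.2 -376.7   70. ]
[454.5 -88.2  70. ]
[ 545.63156517 -243.85699071   70.        ] [np.float64(213.3609397825384), np.float64(290.86621116088475), np.float64(214.24391794372525), np.float64(290.0377646566964)]
fence [ 656.4 -143.6   86. ]
fence [ 634.2 -357.9   86. ]
fence [ 565.7 -347.1   86. ]
dishtop [ 607.9 -186.5   80. ]
dishtop [ 590.1 -270.7   80. ]
dishside [ 586.3 -263.1   80. ]
dishside [ 603. -180.   80.]
tray [ 351.7 -208.2   30. ]
tray [ 368.8 -337.4   30. ]
tray [ 258.8 -351.7   30. ]
tray [ 241.  -223.7   30. ]
[ 305.06577158 -280.24045152   30.        ]
tray side [ 364.2 -324.1   30. ]
tray side [ 258.  -348.7   30. ]
tray side [ 239.7 -203.1   30. ]
tray side [ 337.5 -180.1   30. ]
```

```bash
cat >> h.py <<'E'
def rel(target, jaw_deg=None):
    """shift in tool axes from current; jaw_deg: desired world azimuth of tool z (mod 180)"""
    from bench import status
    s=status.read_state();M=R.from_quat(s["ee_rot"]).as_matrix()
    p=np.array(s["position"])
    print("clock",s["clock"],"pos",p.round(1),"q",np.round(s["joints"],2),"F",np.round(s["contact_force"],1),"w",round(s["gripper_width"],1))
    print("tool axes\n",M.T.round(3))
    print("shift tool",(M.T@(np.array(target)-p)).round(1),"dist",np.linalg.norm(np.array(target)-p).round(1))
    print("jaw az",np.degrees(np.arctan2(M[1,2],M[0,2])).round(1))
E
python3 - <<'E'
from h import *
rel([521,-259,95]); rel([420,400,260])
E
```

```text
clock 0.1 pos [236.7 577.9 230.3] q [ 1.44  0.39  0.01 -0.   -1.19 -0.26] F [-0.3  0.3  0.1] w 85.3
tool axes
 [[-0.001 -0.002 -1.   ]
 [ 0.925 -0.379  0.   ]
 [-0.379 -0.925  0.002]]
shift tool [136.7 580.4 666.3] dist 894.2
jaw az -112.3
clock 0.1 pos [236.7 577.9 230.3] q [ 1.44  0.39  0.01 -0.   -1.19 -0.26] F [-0.3  0.3  0.1] w 85.3
tool axes
 [[-0.001 -0.002 -1.   ]
 [ 0.925 -0.379  0.   ]
 [-0.379 -0.925  0.002]]
shift tool [-29.5 237.1  95.1] dist 257.1
jaw az -112.3
```

Emit:
apply_moves(
  targets="-10 15 0 0 -1; -30 45 1 0 -1; -50 80 2 0 -1; -70 115 3 0 -1; -80 150 4 0 -1; -80 180 4 0 -1; -80 205 4 0 -1; -80 220 4 0 -1",
)

```text
clock: 0.77
position: [441.7, 489.4, 311.6]
ee_rot: [0.588, 0.393, -0.588, 0.393]
contact_force: [-0.6, 0.5, -0.4]
gripper_width: 85.3
```

Run:
```python
from h import *
from bench import get_image
rel([570,200,310]);
for n in("side","top"): save(get_image(n),f"pics/{n}1.png")
```

```text
clock 0.7667 pos [441.7 489.4 311.6] q [ 1.08  0.41  0.24  0.   -1.4   0.1 ] F [-0.6  0.5 -0.4] w 85.3
tool axes
 [[ 0.    -0.    -1.   ]
 [ 0.924 -0.382  0.   ]
 [-0.382 -0.924  0.   ]]
shift tool [  1.6 229.  218.5] dist 316.5
jaw az -112.4
```

View pics/top1.png

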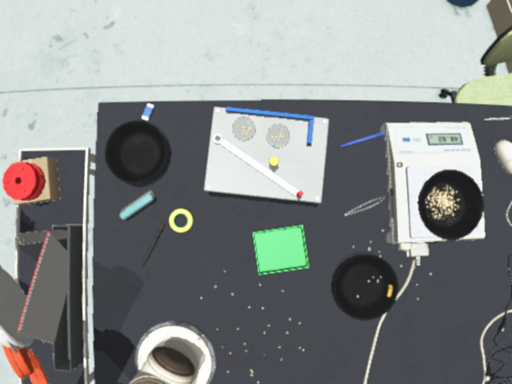

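Emit:
apply_moves(
  targets="0 15 10 0 -1; 0 45 30 0 -1; 0 75 55 0 -1; 0 105 80 0 -1; 0 135 105 0 -1; 0 160 130 0 -1; 0 185 157 0 -1; 0 205 185 0 -1; 0 220 205 0 -1; 0 229 218 0 -1",
)

```text
clock: 1.7
position: [568.1, 201.0, 311.5]
ee_rot: [-0.587, -0.394, 0.587, -0.394]
contact_force: [-0.5, -0.0, 0.2]
gripper_width: 85.7
```

Run:
```python
from h import *
rel([560,-80,250]);
rel([521,-259,220]);
```

```text
clock 1.7 pos [568.1 201.  311.5] q [ 0.61  0.3   0.09 -0.   -1.36  0.57] F [-0.5 -0.   0.2] w 85.7
tool axes
 [[-0.    -0.    -1.   ]
 [ 0.925 -0.38  -0.   ]
 [-0.38  -0.925  0.   ]]
shift tool [ 61.6  99.3 263. ] dist 287.7
jaw az -112.3
clock 1.7 pos [568.1 201.  311.5] q [ 0.61  0.3   0.09 -0.   -1.36  0.57] F [-0.5 -0.   0.2] w 85.7
tool axes
 [[-0.    -0.    -1.   ]
 [ 0.925 -0.38  -0.   ]
 [-0.38  -0.925  0.   ]]
shift tool [ 91.6 131.2 443.3] dist 471.3
jaw az -112.3
```

Run:
```python
from h import *
from bench import get_image
for n in("side","top"): save(get_image(n),f"pics/{n}2.png")
```

```text
(no output)
```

View pics/top2.png

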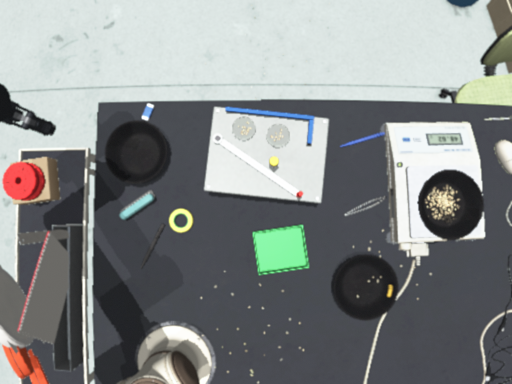

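View pics/side2.png

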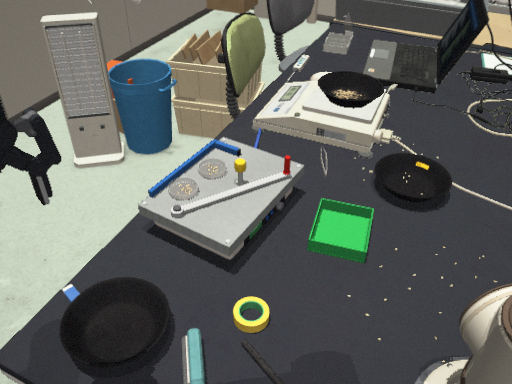

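Run:
```python
from h import *
T=np.load("top0.npy",allow_pickle=True).item();S=np.load("side0.npy",allow_pickle=True).item()
for z in(0,100,200,300): print(z,np.round(proj(T,[0,0,z]),0),np.round(proj(S,[0,0,z]),0))
for p in ([0,200,250],[370,200,250],[0,200,0],[370,200,0]): print(p,np.round(proj(T,p),0))
a=[cv2.resize(cv2.imread(f"pics/top{i}.png")[290:,0:260],None,fx=3,fy=3)[:, :] for i in(0,1,2)]
cv2.imwrite("pics/b.png",np.vstack([a[0],a[2]]))
b=[cv2.resize(cv2.imread(f"pics/side{i}.png")[260:,380:],None,fx=3,fy=3) for i in(0,2)]
cv2.imwrite("pics/b2.png",np.hstack(b))
from scipy.optimize import least_squares
```

```text
0 [176. 361.] [487. 424.]
100 [166. 378.] [514. 388.]
200 [154. 398.] [546. 343.]
300 [139. 424.] [587. 285.]
[0, 200, 250] [ 56. 402.]
[370, 200, 250] [ 52. 226.]
[0, 200, 0] [104. 358.]
[370, 200, 0] [104. 223.]
```

View pics/b.png

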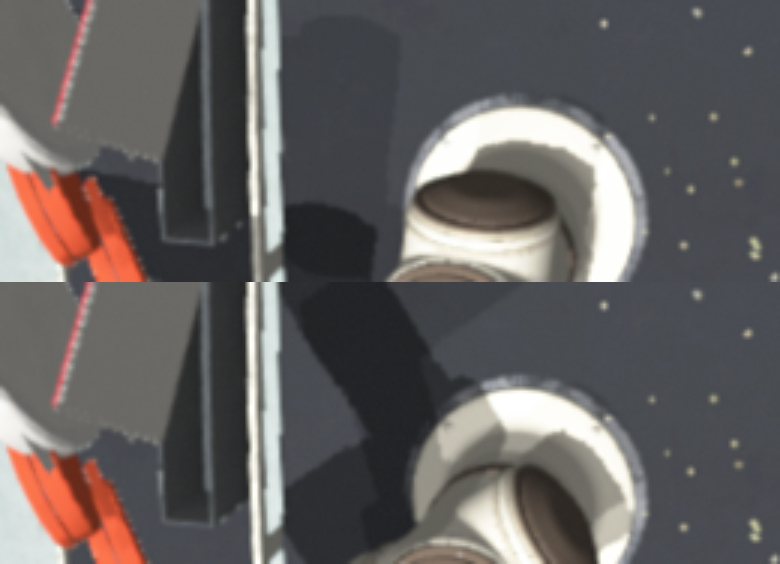

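View pics/b2.png

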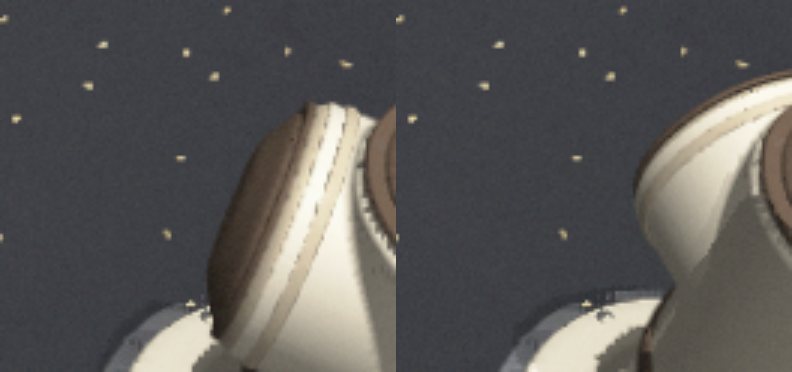

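Run:
```python
from h import *
T=np.load("top0.npy",allow_pickle=True).item();S=np.load("side0.npy",allow_pickle=True).item()
print(tri([(S,463,328),(T,161.5,357)]))
for z in (80,120,160,200): print(z,atz(T,161.5,357,z).round(),atz(T,138.5,357,z).round(),atz(T,185,357,z).round(),atz(S,463,328,z).round())
```

```text
[ 81.47096558  -8.90616298 167.30054834]
80 [43. 16. 80.] [41. 74. 80.] [ 45. -43.  80.] [ 67. -84.  80.]
120 [ 60.   4. 120.] [ 57.  60. 120.] [ 62. -52. 120.] [ 75. -49. 120.]
160 [ 76.  -7. 160.] [ 74.  46. 160.] [ 78. -60. 160.] [ 82. -14. 160.]
200 [ 93. -18. 200.] [ 90.  32. 200.] [ 94. -69. 200.] [ 90.  20. 200.]
```

Run:
```python
from h import *
T=np.load("top0.npy",allow_pickle=True).item()
for u,v in((53,369),(71,369),(68,300),(80,300),(83,226),(71,226),(53,330)):
    print(u,v,[atz(T,u,v,z).round() [:2] for z in (0,100,250)])
im=cv2.imread("pics/top2.png")[130:,0:220]
cv2.imwrite("pics/c.png",cv2.resize(im,None,fx=2.3,fy=2.3,interpolation=cv2.INTER_CUBIC))
im=cv2.convertScaleAbs(cv2.imread("pics/side2.png")[:,:],alpha=2.0)
```

```text
53 369 [array([-45., 356.]), array([  2., 294.]), array([ 73., 201.])]
71 369 [array([-40., 300.]), array([  7., 244.]), array([ 76., 160.])]
68 300 [array([156., 304.]), array([182., 247.]), array([220., 163.])]
80 300 [array([158., 268.]), array([183., 215.]), array([222., 136.])]
83 226 [array([361., 260.]), array([365., 208.]), array([371., 131.])]
71 226 [array([361., 296.]), array([365., 240.]), array([371., 157.])]
53 330 [array([ 69., 351.]), array([104., 290.]), array([156., 198.])]
```

View pics/c.png

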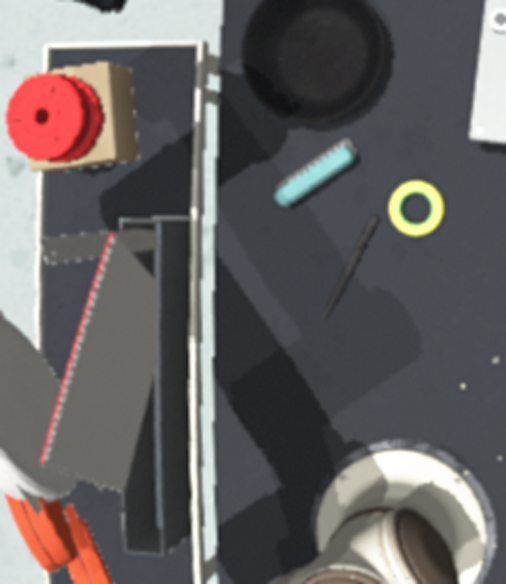

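Emit:
apply_moves(
  targets="-5 2 10 0 -1; -10 7 35 0 -1; -15 13 65 0 -1; -20 19 95 0 -1; -25 25 125 0 -1; -28 31 155 0 -1; -30 37 185 0 -1; -30 43 215 0 -1; -30 48 242 0 -1; -30 51 259 0 -1",
)

```text
clock: 2.63
position: [516.5, -57.2, 342.1]
ee_rot: [0.587, 0.394, -0.587, 0.394]
contact_force: [-0.4, 0.2, -0.3]
gripper_width: 85.6
```

```bash
cat > look.py <<'E'
import sys
from h import *
from bench import get_image,status
k=sys.argv[1]
for n in("side","top"):
    d=get_image(n);save(d,f"pics/{n}{k}.png");np.save(f"{n}{k}.npy",d,allow_pickle=True)
cv2.imwrite(f"pics/c{k}.png",cv2.resize(cv2.imread(f"pics/top{k}.png")[200:,0:220],None,fx=3,fy=3,interpolation=cv2.INTER_CUBIC))
s=status.read_state();print(np.round(s["joints"],3),np.round(s["joint_efforts"],1))
E
python3 look.py 3
```

```text
[ 0.202  0.143 -0.048  0.    -1.379  0.979] [ -0.8 -27.8  19.7   4.5  -0.    0.1]
```

View pics/c3.png

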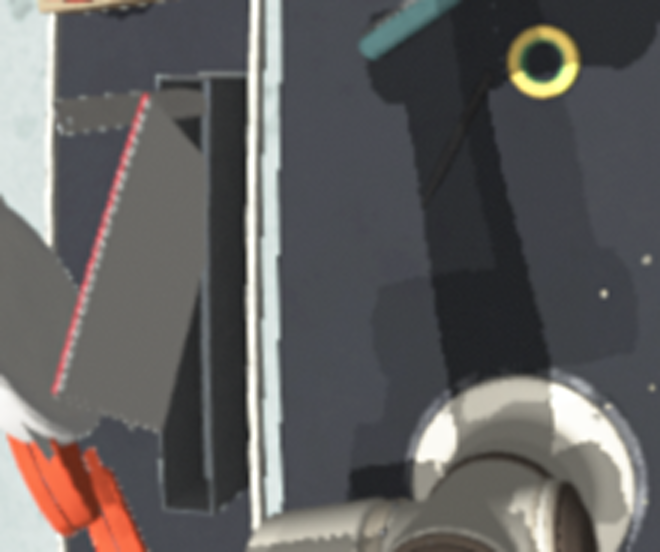

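View pics/side3.png

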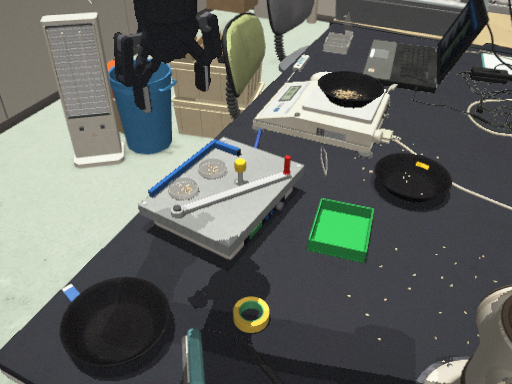

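Run:
```python
from h import *
T=np.load("top3.npy",allow_pickle=True).item()
for u,v in((83,377),(83,384),(90,373),(120,368),(128,367)):
    print(u,v,[atz(T,u,v,z).round() [:2] for z in (110,167,200,220)])
for z in(110,167,220):
  for D in (80,160,200,240):
    for f in (-50,0,50):
      q=.202; P=[-D*np.sin(q)+f*np.cos(q),D*np.cos(q)+f*np.sin(q),z]
      print(z,D,f,np.round(P),np.round(proj(T,P)))
```

```text
83 377 [array([ -7., 207.]), array([ 21., 177.]), array([ 37., 160.]), array([ 47., 150.])]
83 384 [array([-25., 208.]), array([  4., 178.]), array([ 21., 161.]), array([ 31., 150.])]
90 373 [array([  5., 188.]), array([ 32., 160.]), array([ 48., 143.]), array([ 57., 133.])]
120 368 [array([ 23., 111.]), array([49., 87.]), array([64., 74.]), array([73., 66.])]
128 367 [array([27., 90.]), array([52., 68.]), array([67., 56.]), array([76., 48.])]
110 80 -50 [-65.  68. 110.] [138. 404.]
110 80 0 [-16.  78. 110.] [133. 384.]
110 80 50 [ 33.  88. 110.] [129. 365.]
110 160 -50 [-81. 147. 110.] [107. 408.]
110 160 0 [-32. 157. 110.] [103. 388.]
110 160 50 [ 17. 167. 110.] [ 98. 369.]
110 200 -50 [-89. 186. 110.] [ 93. 409.]
110 200 0 [-40. 196. 110.] [ 88. 390.]
110 200 50 [  9. 206. 110.] [ 83. 371.]
110 240 -50 [-97. 225. 110.] [ 78. 411.]
110 240 0 [-48. 235. 110.] [ 73. 392.]
110 240 50 [  1. 245. 110.] [ 69. 373.]
167 80 -50 [-65.  68. 167.] [130. 416.]
167 80 0 [-16.  78. 167.] [125. 396.]
167 80 50 [ 33.  88. 167.] [120. 375.]
167 160 -50 [-81. 147. 167.] [ 98. 420.]
167 160 0 [-32. 157. 167.] [ 92. 400.]
167 160 50 [ 17. 167. 167.] [ 87. 379.]
167 200 -50 [-89. 186. 167.] [ 82. 421.]
167 200 0 [-40. 196. 167.] [ 77. 401.]
167 200 50 [  9. 206. 167.] [ 72. 381.]
167 240 -50 [-97. 225. 167.] [ 67. 422.]
167 240 0 [-48. 235. 167.] [ 62. 403.]
167 240 50 [  1. 245. 167.] [ 57. 383.]
220 80 -50 [-65.  68. 220.] [121. 429.]
220 80 0 [-16.  78. 220.] [116. 407.]
220 80 50 [ 33.  88. 220.] [110. 385.]
220 160 -50 [-81. 147. 220.] [ 88. 432.]
220 160 0 [-32. 157. 220.] [ 82. 411.]
220 160 50 [ 17. 167. 220.] [ 76. 390.]
220 200 -50 [-89. 186. 220.] [ 71. 433.]
220 200 0 [-40. 196. 220.] [ 66. 413.]
220 200 50 [  9. 206. 220.] [ 60. 391.]
220 240 -50 [-97. 225. 220.] [ 56. 434.]
220 240 0 [-48. 235. 220.] [ 50. 414.]
220 240 50 [  1. 245. 220.] [ 44. 393.]
```

Emit:
apply_moves(
  targets="0 3 7 0 -1; 0 10 23 0 -1; 0 18 42 0 -1; 0 27 62 0 -1; 0 36 80 0 -1; 0 40 92 0 -1; 0 40 92 0 -1",
)

```text
clock: 3.32
position: [519.7, -157.4, 341.0]
ee_rot: [-0.587, -0.394, 0.588, -0.394]
contact_force: [0.7, -0.3, -0.4]
gripper_width: 85.7
```

```bash
python3 look.py 4; python3 -c "
from h import *
rel([521.5,-259,200])"
```

```text
[ 7.000e-03  1.850e-01  1.000e-03 -0.000e+00 -1.388e+00  1.175e+00] [ -0.4 -29.7  20.    4.5  -0.    0. ]
clock 3.4167 pos [ 519.6 -156.1  341.1] q [ 0.01  0.18  0.   -0.   -1.39  1.18] F [ 0.1 -0.2 -0.1] w 85.2
tool axes
 [[-0.     0.    -1.   ]
 [ 0.925 -0.379 -0.   ]
 [-0.379 -0.925 -0.   ]]
shift tool [141.1  40.8  94.5] dist 174.7
jaw az -112.3
```

View pics/c4.png

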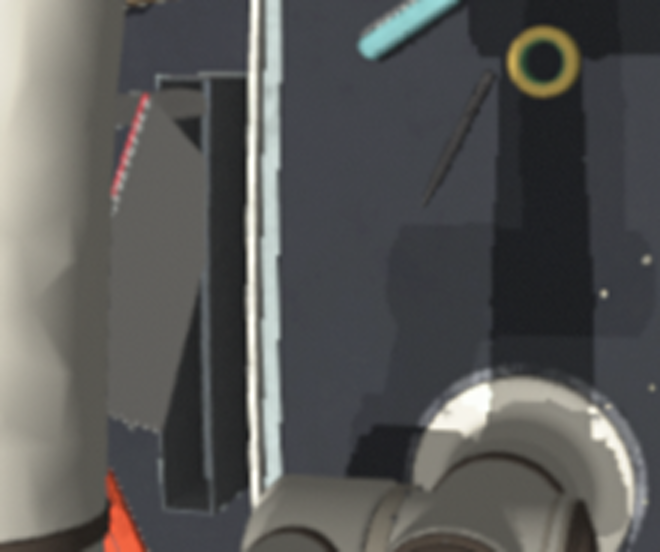

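Emit:
apply_moves(
  targets="10 4 8 0 -1; 30 12 26 0 -1; 50 20 46 0 -1; 80 29 66 0 -1; 110 37 84 0 -1; 135 41 94 0 -1; 160 41 95 0 -1; 180 41 95 0 -1; 190 41 95 0 -1; 190 41 95 0 -1",
)

```text
clock: 4.25
position: [519.7, -259.2, 148.3]
ee_rot: [-0.586, -0.396, 0.588, -0.392]
contact_force: [-0.1, -0.6, 0.5]
gripper_width: 85.0
```

```bash
python3 look.py 5; python3 -c "
from h import *
rel([521.5,-259,95])"
python3 - <<'E'
import cv2
a=cv2.resize(cv2.imread("pics/side5.png")[100:260,120:320],None,fx=3.9,fy=3.6,interpolation=cv2.INTER_CUBIC);cv2.imwrite("pics/s5.png",a)
E
```

```text
[-1.840e-01  3.820e-01 -2.100e-01  1.000e-03 -9.780e-01  1.367e+00] [ -0.1 -35.8  16.1   3.6  -0.    0. ]
clock 4.35 pos [ 521.9 -259.9  151.9] q [-0.18  0.38 -0.21  0.   -0.98  1.37] F [-0.4  0.   1.2] w 85.3
tool axes
 [[ 0.001 -0.001 -1.   ]
 [ 0.926 -0.378  0.001]
 [-0.378 -0.926  0.   ]]
shift tool [56.9 -0.8 -0.7] dist 56.9
jaw az -112.2
```

View pics/s5.png

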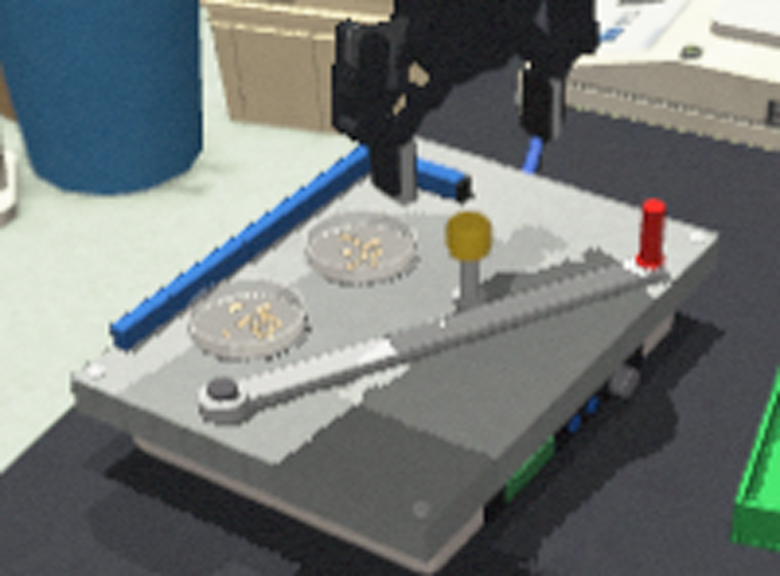

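View pics/top5.png

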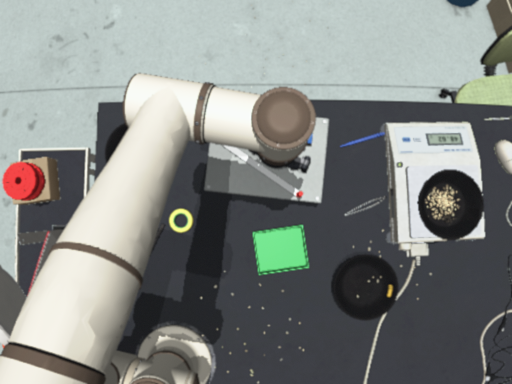

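Emit:
apply_moves(
  targets="12 0 0 0 -1; 30 0 0 0 -1; 45 0 0 0 -1; 54 0 0 0 -1; 55 0 0 0 -1; 55 0 0 0 0; 55 0 0 0 1; 55 0 0 0 1; 55 0 0 0 1; 55 0 0 0 1",
)

```text
clock: 5.18
position: [521.7, -260.2, 97.1]
ee_rot: [0.587, 0.394, -0.587, 0.394]
contact_force: [-0.8, -1.1, 0.0]
gripper_width: 25.7
```

Emit:
apply_moves(
  targets="0 0 0 0 1; 0 0 0 0 1; 0 0 0 0 1; 0 0 0 0 1; 0 0 0 0 1; 0 0 0 0 1",
)

```text
clock: 5.68
position: [521.8, -260.3, 97.1]
ee_rot: [0.587, 0.394, -0.587, 0.395]
contact_force: [-1.3, 0.5, 3.6]
gripper_width: 20.9
```

```bash
python3 look.py 6; python3 -c "
from h import *
rel([521.5,-259,95])"
python3 - <<'E'
import cv2
a=cv2.resize(cv2.imread("pics/side6.png")[100:260,120:320],None,fx=3.9,fy=3.6,interpolation=cv2.INTER_CUBIC);cv2.imwrite("pics/s6.png",a)
E
```

```text
[-1.850e-01  4.420e-01 -2.730e-01  1.000e-03 -8.550e-01  1.367e+00] [  0.1 -35.5  14.    2.9   0.2  -0. ]
clock 5.7833 pos [ 521.8 -260.3   97.1] q [-0.18  0.44 -0.27  0.   -0.85  1.37] F [-1.   0.5  5.6] w 20.4
tool axes
 [[ 0.001 -0.001 -1.   ]
 [ 0.926 -0.379  0.001]
 [-0.379 -0.926  0.   ]]
shift tool [ 2.1 -0.7 -1.1] dist 2.5
jaw az -112.3
```

View pics/s6.png

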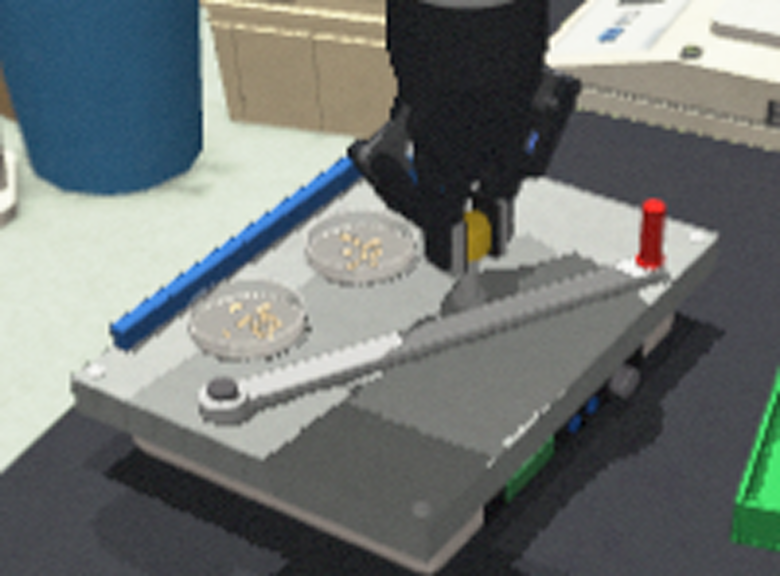

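Emit:
apply_moves(
  targets="-3 0 0 0 1; -8 0 0 0 1; -14 0 0 0 1; -20 0 0 0 1; -27 0 0 0 1; -36 0 0 0 1; -46 0 0 0 1; -58 0 0 0 1; -68 0 0 0 1; -72 0 0 0 1",
)

```text
clock: 6.62
position: [522.3, -260.4, 170.8]
ee_rot: [0.588, 0.393, -0.586, 0.395]
contact_force: [0.1, 0.2, -1.0]
gripper_width: 21.0
```

```bash
python3 look.py 7; python3 -c "
from h import *
rel([305,-280,150])"
python3 - <<'E'
import cv2
a=cv2.resize(cv2.imread("pics/side7.png")[80:260,120:320],None,fx=3.9,fy=3.3,interpolation=cv2.INTER_CUBIC);cv2.imwrite("pics/s7.png",a)
E
```

```text
[-0.185  0.364 -0.189  0.    -1.016  1.367] [ -0.  -37.3  17.7   4.   -0.    0. ]
clock 6.7167 pos [ 521.9 -260.2  169.7] q [-0.18  0.36 -0.19  0.   -1.02  1.37] F [-1.1  0.1 -0. ] w 20.9
tool axes
 [[ 0.003 -0.001 -1.   ]
 [ 0.925 -0.379  0.003]
 [-0.379 -0.925 -0.   ]]
shift tool [  19.1 -193.2  100.6] dist 218.7
jaw az -112.3
```

View pics/s7.png

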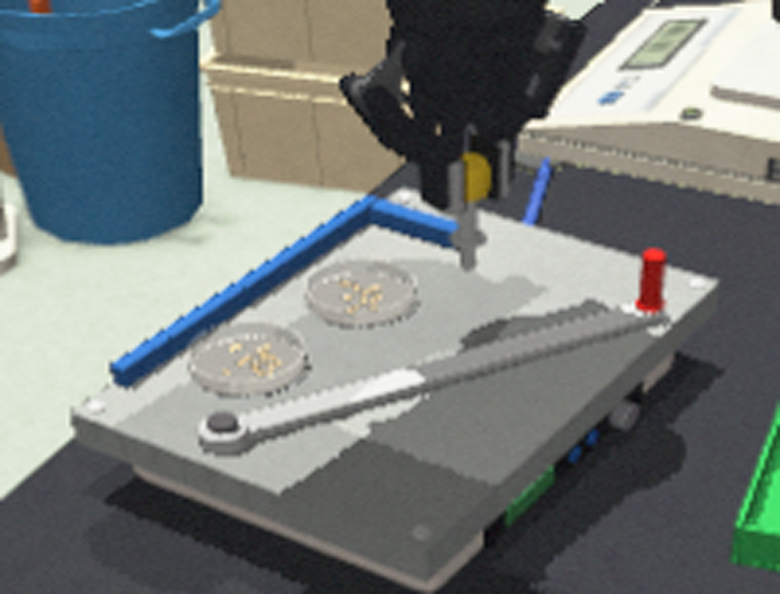

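Emit:
apply_moves(
  targets="0 -8 4 0 1; 0 -28 14 0 1; 0 -53 27 0 1; 0 -80 41 0 1; 0 -107 55 0 1; 0 -134 69 0 1; 0 -160 82 0 1; 0 -180 93 0 1; 0 -191 99 0 1; 0 -193 100 0 1",
)

```text
clock: 7.55
position: [302.2, -279.1, 167.9]
ee_rot: [-0.587, -0.394, 0.588, -0.393]
contact_force: [0.5, 0.6, -1.4]
gripper_width: 21.0
```

```bash
python3 look.py 8; python3 -c "
from h import *
rel([305,-278,51])"
```

```text
[-0.346  0.084 -0.573  0.    -0.914  1.527] [ -0.3 -21.5  15.7   3.5  -0.1   0. ]
clock 7.65 pos [ 304.9 -279.6  168.4] q [-0.35  0.08 -0.57  0.   -0.91  1.53] F [ 0.1  0.2 -0.7] w 20.8
tool axes
 [[ 0.001 -0.    -1.   ]
 [ 0.925 -0.379  0.001]
 [-0.379 -0.925  0.   ]]
shift tool [117.4  -0.6  -1.6] dist 117.4
jaw az -112.3
```

View pics/side8.png

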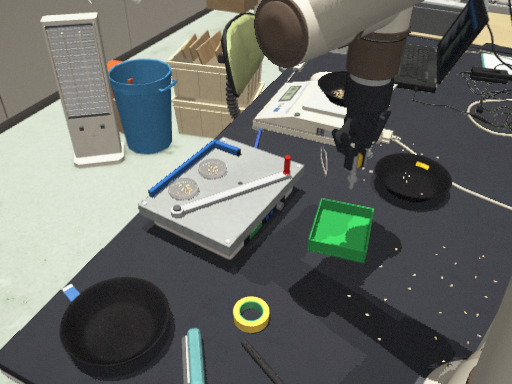

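View pics/top8.png

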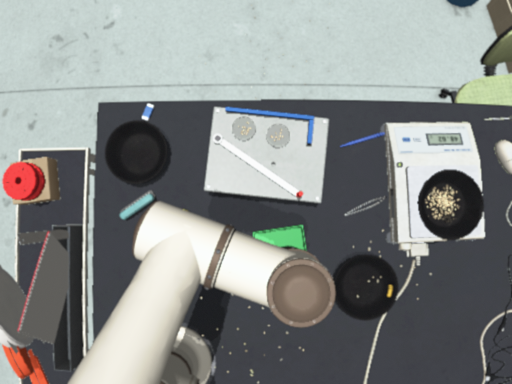

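```bash
python3 -c "
from h import *
S=np.load('side8.npy',allow_pickle=True).item()
print(proj(S,[305,-280,121]),proj(S,[305,-280,185]))
for c in ([351,-208],[369,-337],[259,-352],[241,-224]): print(np.round(proj(S,c+[30])))
"
```

```text
(np.float64(348.5159581178281), np.float64(186.26469674234642)) (np.float64(353.5750587494285), np.float64(157.8685196341166))
[307. 238.]
[321. 197.]
[374. 208.]
[366. 251.]
```

Emit:
apply_moves(
  targets="10 0 0 0 1; 30 0 0 0 1; 55 0 0 0 1; 80 0 0 0 1; 98 0 0 0 1; 108 0 0 0 1; 113 0 0 0 1; 114 0 0 0 1; 114 0 0 0 1",
)

```text
clock: 8.4
position: [305.9, -279.6, 54.2]
ee_rot: [-0.587, -0.394, 0.587, -0.394]
contact_force: [-0.2, -0.5, 0.5]
gripper_width: 20.9
```

```bash
python3 look.py 9; python3 -c "
from h import *
rel([305,-278,51])
import cv2
a=cv2.resize(cv2.imread('pics/side9.png')[120:290,270:430],None,fx=4,fy=3.5,interpolation=cv2.INTER_CUBIC);cv2.imwrite('pics/s9.png',a)"
```

```text
[-0.345  0.269 -0.72   0.    -0.579  1.527] [  0.  -25.3  11.2   2.5   0.   -0. ]
clock 8.5 pos [ 305.9 -279.7   54.9] q [-0.34  0.27 -0.72  0.   -0.58  1.53] F [0.2 0.6 0.9] w 20.9
tool axes
 [[ 0.002 -0.001 -1.   ]
 [ 0.926 -0.378  0.002]
 [-0.378 -0.926  0.   ]]
shift tool [ 3.9 -1.5 -1.2] dist 4.4
jaw az -112.2
```

View pics/s9.png

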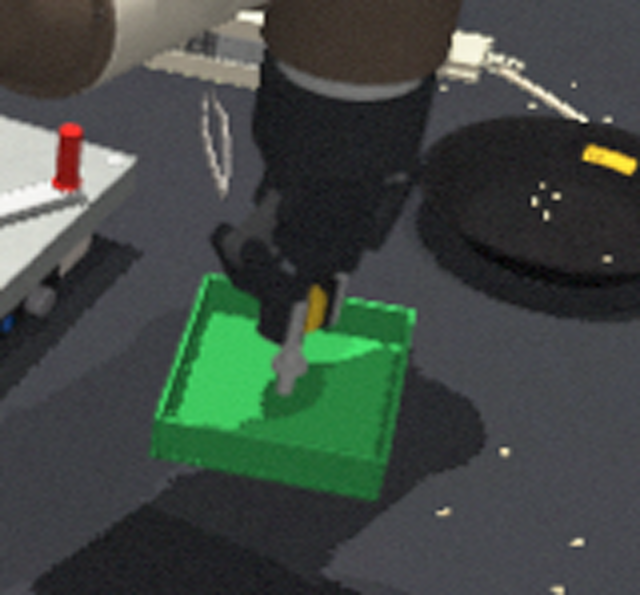

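Emit:
apply_moves(
  targets="2 0 0 0 0.3; 2 0 0 0 0; 2 0 0 0 -0.5; 2 0 0 0 -1; 2 0 0 0 -1; 2 0 0 0 -1; 2 0 0 0 -1; -8 0 0 0 -1; -25 0 0 0 -1; -50 0 0 0 -1",
)

```text
clock: 9.33
position: [303.3, -278.8, 103.4]
ee_rot: [-0.586, -0.395, 0.588, -0.392]
contact_force: [0.2, -0.3, -0.0]
gripper_width: 85.5
```

Emit:
apply_moves(
  targets="-25 0 0 0 -1; -60 0 0 0 -1; -85 0 0 0 -1; -100 0 0 0 -1; -100 0 0 0 -1",
)

```text
clock: 9.75
position: [306.7, -280.4, 208.0]
ee_rot: [0.588, 0.392, -0.586, 0.397]
contact_force: [0.1, 0.1, -0.0]
gripper_width: 85.3
```

```bash
python3 look.py 10; python3 -c "
from h import *
rel([305,-278,51])
import cv2
a=cv2.resize(cv2.imread('pics/side10.png')[120:290,270:430],None,fx=4,fy=3.5,interpolation=cv2.INTER_CUBIC);cv2.imwrite('pics/s10.png',a)"
```

```text
[-3.450e-01  4.100e-02 -5.160e-01 -1.000e-03 -1.013e+00  1.527e+00] [  0.  -20.4  18.    4.    0.    0. ]
clock 9.85 pos [ 304.6 -279.2  204.3] q [-0.35  0.04 -0.52 -0.   -1.01  1.53] F [ 0.3 -0.3 -1.1] w 85.4
tool axes
 [[ 0.001  0.    -1.   ]
 [ 0.925 -0.379  0.001]
 [-0.379 -0.925 -0.001]]
shift tool [153.3  -0.2  -1.2] dist 153.3
jaw az -112.3
```

View pics/s10.png

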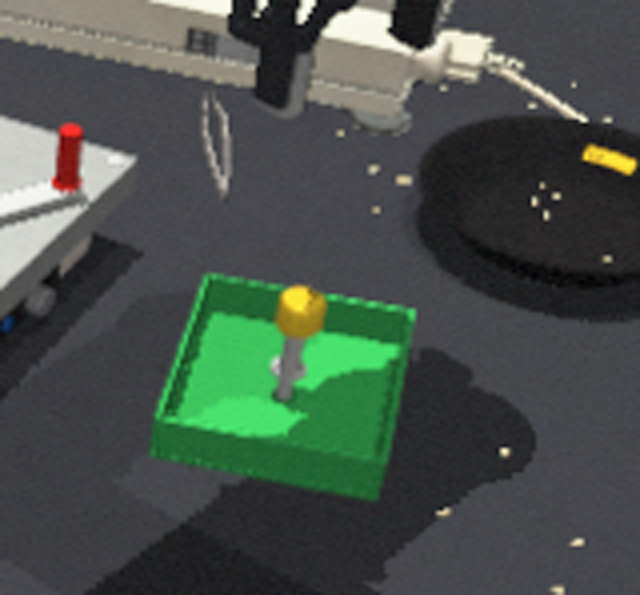

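Emit:
apply_moves(
  targets="0 8 -1 6 -1; 0 26 -3 12 -1; 0 48 -5 18 -1; 0 70 -7 24 -0.5; 0 93 -9 30 0; 0 115 -11 36 0.2; 0 132 -13 42 0.2; 0 142 -14 48 0.2; 0 145 -14 54 0.2; 0 145 -14 60 0.2",
)

```text
clock: 10.68
position: [444.3, -321.2, 201.5]
ee_rot: [-0.704, -0.047, 0.707, -0.045]
contact_force: [0.1, -0.2, -0.1]
gripper_width: 34.3
```

Emit:
apply_moves(
  targets="0 0 0 6 0.2; 0 0 0 12 0.2; 0 0 0 18 0.2; 0 0 0 24 0.2; 0 0 0 28 0.2; 0 0 0 28 0.2; 0 0 0 28 0.2",
)

```text
clock: 11.27
position: [443.6, -321.1, 202.6]
ee_rot: [-0.695, 0.124, 0.697, 0.124]
contact_force: [0.0, 0.2, -0.2]
gripper_width: 34.4
```

```bash
python3 look.py 11; python3 -c "
from h import *
rel([444.4,-321.4,92])
import cv2
a=cv2.resize(cv2.imread('pics/side11.png')[60:290,200:400],None,fx=3,fy=2.6,interpolation=cv2.INTER_CUBIC);cv2.imwrite('pics/s11.png',a)"
```

```text
[-0.331  0.278 -0.224 -0.    -1.071 -0.022] [ -0.  -32.6  17.7   3.9  -0.    0. ]
clock 11.3667 pos [ 443.9 -321.3  203.3] q [-0.33  0.28 -0.22 -0.   -1.07 -0.02] F [-1.  -0.4 -0.3] w 34.1
tool axes
 [[-0.002  0.001 -1.   ]
 [-0.345 -0.939 -0.   ]
 [-0.939  0.345  0.002]]
shift tool [111.3  -0.   -0.7] dist 111.3
jaw az 159.8
```

View pics/s11.png

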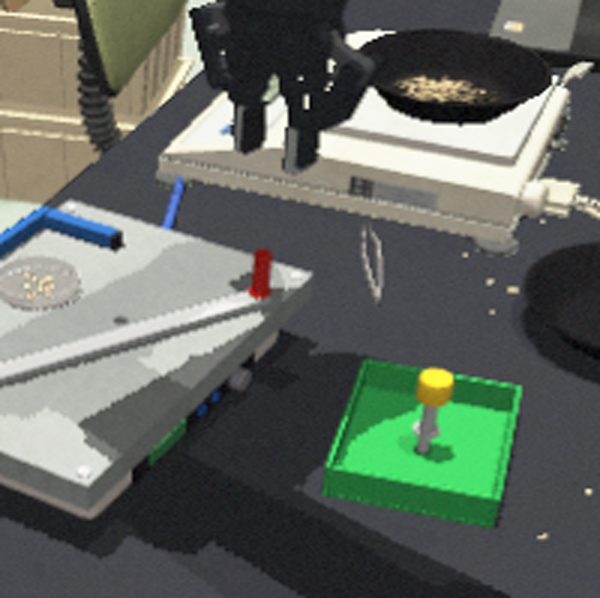

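Emit:
apply_moves(
  targets="12 0 0 0 0.2; 35 0 0 0 0.2; 60 0 0 0 0.2; 80 0 0 0 0.2; 95 0 0 0 0.2; 106 0 0 0 0.2; 110 0 0 0 0.2; 110 0 0 0 0.2",
)

```text
clock: 12.03
position: [443.6, -321.1, 93.1]
ee_rot: [-0.695, 0.124, 0.697, 0.124]
contact_force: [-0.3, 0.7, -0.2]
gripper_width: 33.9
```

```bash
python3 look.py 12; python3 -c "
from h import *
rel([444.4,-321.4,92])
import cv2
a=cv2.resize(cv2.imread('pics/side12.png')[60:290,200:400],None,fx=3,fy=2.6,interpolation=cv2.INTER_CUBIC);cv2.imwrite('pics/s12.png',a)
from bench import status
s=status.read_state();M=R.from_quat(s['ee_rot']).as_matrix();p=np.array(s['position'])
P=np.array([582.8,-122])
for a in (.5,.45,.4,.35,.3,.25,.2,.15,.1,.05,0,-.01,-.02,-.03):
    f=a+.102;t=np.array([np.cos(f),-np.sin(f)])
    q=P+243*np.array([-np.sin(f),-np.cos(f)])+11*t
    print(a,(M.T@np.r_[q-p[:2],0]).round(1))
"
```

```text
[-0.331  0.396 -0.36   0.    -0.814 -0.023] [ -0.  -35.   14.4   3.2  -0.    0. ]
clock 12.1333 pos [ 444.7 -321.6   94.8] q [-0.33  0.4  -0.36  0.   -0.81 -0.02] F [ 0.8 -0.3  1.2] w 34.0
tool axes
 [[ 0.001 -0.001 -1.   ]
 [-0.346 -0.938  0.   ]
 [-0.938  0.346 -0.001]]
shift tool [ 2.8 -0.1  0.4] dist 2.8
jaw az 159.8
0.5 [  0.    3.1 -11.3]
0.45 [  0.    5.3 -23.3]
0.4 [  0.    6.9 -35.4]
0.35 [  0.    7.8 -47.5]
0.3 [  0.    8.2 -59.6]
0.25 [  0.1   7.9 -71.8]
0.2 [  0.1   7.  -83.9]
0.15 [  0.1   5.6 -96. ]
0.1 [ 1.00e-01  3.50e+00 -1.08e+02]
0.05 [ 1.000e-01  8.000e-01 -1.198e+02]
0 [ 1.000e-01 -2.500e+00 -1.316e+02]
-0.01 [ 1.000e-01 -3.200e+00 -1.339e+02]
-0.02 [ 1.000e-01 -3.900e+00 -1.362e+02]
-0.03 [ 1.000e-01 -4.700e+00 -1.385e+02]
```

View pics/s12.png

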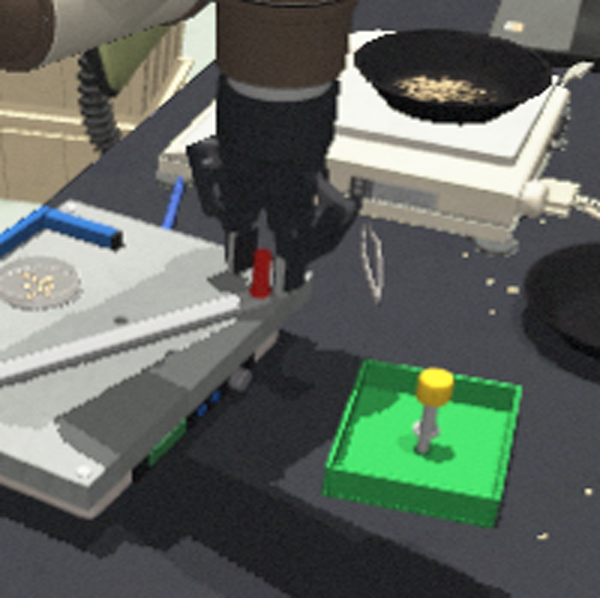

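Emit:
apply_moves(
  targets="0 1 -4 0 0.2; 0 3 -9 0 0.2; 0 4 -15 0 0.2; 0 5 -22 0 0.2; 0 6 -29 0 0.2; 0 7 -36 0 0.2; 0 7 -43 0 0.2; 0 8 -50 0 0.2; 0 8 -55 0 0.2; 0 8 -58 0 0.2",
)

```text
clock: 12.97
position: [496.7, -349.3, 94.1]
ee_rot: [0.696, -0.124, -0.696, -0.124]
contact_force: [-0.7, 0.9, -0.3]
gripper_width: 34.3
```

```bash
python3 look.py 13; python3 -c "
from h import *
rel([444.4,-321.4,92])
import cv2
a=cv2.resize(cv2.imread('pics/side13.png')[100:260,120:320],None,fx=3.9,fy=3.6,interpolation=cv2.INTER_CUBIC);cv2.imwrite('pics/s13.png',a)
"
```

```text
[-0.346  0.481 -0.213 -0.    -0.877 -0.007] [ -0.  -40.4  15.7   3.5  -0.    0. ]
clock 13.0667 pos [ 496.7 -349.2   94.2] q [-0.35  0.48 -0.21 -0.   -0.88 -0.01] F [-0.6  0.3  0.1] w 34.3
tool axes
 [[ 0.001 -0.    -1.   ]
 [-0.346 -0.938 -0.   ]
 [-0.938  0.346 -0.001]]
shift tool [ 2.1 -8.  58.6] dist 59.2
jaw az 159.7
```

View pics/s13.png

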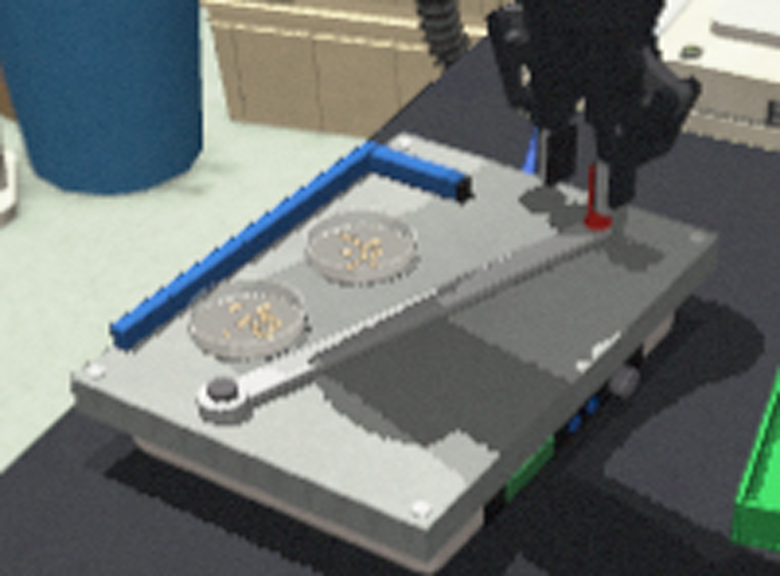

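Emit:
apply_moves(
  targets="0 0 -4 0 0.2; 0 0 -9 0 0.2; 0 -1 -15 0 0.2; 0 -1 -21 0 0.2; 0 -2 -28 0 0.2; 0 -2 -34 0 0.2; 0 -3 -41 0 0.2; 0 -4 -47 0 0.2; 0 -5 -52 0 0.2; 0 -6 -55 0 0.2",
)

```text
clock: 13.9
position: [550.4, -362.6, 94.2]
ee_rot: [0.696, -0.124, -0.696, -0.124]
contact_force: [-0.0, -0.6, -0.0]
gripper_width: 34.4
```

```bash
python3 look.py 14; python3 -c "
from h import *
rel([444.4,-321.4,92])
import cv2
a=cv2.resize(cv2.imread('pics/side14.png')[100:260,120:320],None,fx=3.9,fy=3.6,interpolation=cv2.INTER_CUBIC);cv2.imwrite('pics/s14.png',a)
"
```

```text
[-0.337  0.556 -0.074 -0.    -0.94  -0.016] [  0.  -44.8  16.5   3.7  -0.   -0. ]
clock 14.0 pos [ 550.3 -362.5   94.2] q [-0.34  0.56 -0.07 -0.   -0.94 -0.02] F [0.6 0.6 0.1] w 34.0
tool axes
 [[ 0.001 -0.    -1.   ]
 [-0.346 -0.938 -0.   ]
 [-0.938  0.346 -0.001]]
shift tool [  2.1  -1.8 113.6] dist 113.6
jaw az 159.7
```

View pics/s14.png

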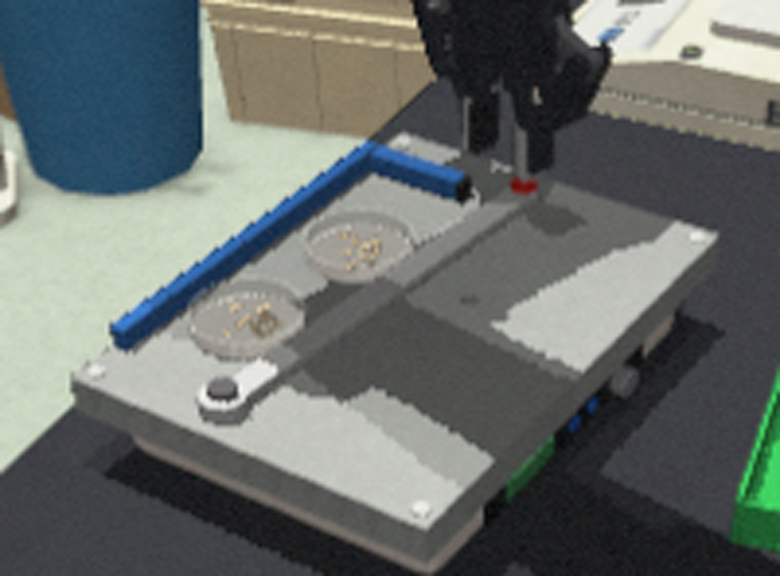

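Emit:
apply_moves(
  targets="0 -1 -2 0 0.2; 0 -1 -4 0 0.2; 0 -1 -6 0 0.2; 0 -2 -8 0 0.2; 0 -2 -10 0 0.2; 0 -3 -12 0 0.2; 0 -3 -14 0 0.2; 0 -4 -16 0 0.2; 0 -4 -17 0 0.2; 0 -4 -18 0 0.2",
)

```text
clock: 14.83
position: [568.0, -364.8, 94.3]
ee_rot: [-0.696, 0.124, 0.696, 0.125]
contact_force: [-0.4, 0.3, -0.6]
gripper_width: 34.3
```

```bash
python3 look.py 15; python3 -c "
from h import *
rel([444.4,-321.4,92])
import cv2
a=cv2.resize(cv2.imread('pics/side15.png')[100:260,120:320],None,fx=3.9,fy=3.6,interpolation=cv2.INTER_CUBIC);cv2.imwrite('pics/s15.png',a)
"
```

```text
[-0.332  0.58  -0.028 -0.    -0.962 -0.022] [ -0.  -46.4  16.8   3.8   0.    0. ]
clock 14.9333 pos [ 568.2 -365.    94.3] q [-0.33  0.58 -0.03 -0.   -0.96 -0.02] F [-0.7 -0.6 -0.6] w 34.3
tool axes
 [[ 0.    -0.    -1.   ]
 [-0.346 -0.938 -0.   ]
 [-0.938  0.346 -0.   ]]
shift tool [  2.3   2.  131.2] dist 131.2
jaw az 159.7
```

View pics/s15.png

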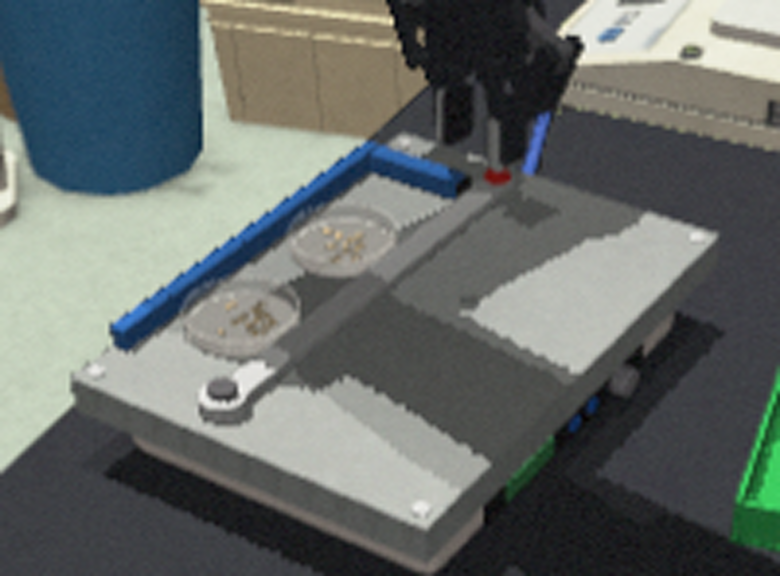

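Emit:
apply_moves(
  targets="0 0 -1 0 0.2; 0 -1 -2 0 0.2; 0 -1 -3 0 0.2; 0 -1 -3 0 0.2",
)

```text
clock: 15.27
position: [570.5, -364.9, 94.2]
ee_rot: [-0.695, 0.124, 0.697, 0.125]
contact_force: [-3.4, 1.6, 0.1]
gripper_width: 34.2
```

```bash
python3 -c "
from h import *
rel([444.4,-321.4,92])"
```

```text
clock 15.2667 pos [ 570.5 -364.9   94.2] q [-0.33  0.58 -0.02 -0.   -0.97 -0.02] F [-3.4  1.6  0.1] w 34.2
tool axes
 [[-0.002  0.001 -1.   ]
 [-0.347 -0.938 -0.   ]
 [-0.938  0.347  0.002]]
shift tool [  2.5   2.9 133.3] dist 133.4
jaw az 159.7
```

Emit:
apply_moves(
  targets="0 0 -1 0 0.2; 0 0 -1 0 0.2",
)

```text
clock: 15.43
position: [570.5, -364.9, 94.2]
ee_rot: [-0.695, 0.124, 0.697, 0.125]
contact_force: [-3.9, 2.1, 2.5]
gripper_width: 34.0
```

Emit:
apply_moves(
  targets="0 0 -1 0 0.2; 0 0 -1 0 0.2; 0 0 -1 0 0.2",
)

```text
clock: 15.68
position: [570.6, -364.9, 94.1]
ee_rot: [-0.694, 0.124, 0.698, 0.125]
contact_force: [-5.8, 3.4, 3.4]
gripper_width: 34.0
```

```bash
python3 look.py 16; python3 -c "
from h import *
rel([444.4,-321.4,92])
import cv2
a=cv2.resize(cv2.imread('pics/side16.png')[130:200,210:290],None,fx=9,fy=8,interpolation=cv2.INTER_CUBIC);cv2.imwrite('pics/s16.png',a)
"
```

```text
[-0.331  0.586 -0.017 -0.001 -0.973 -0.023] [  0.4 -44.7  19.    4.1   1.9   0. ]
clock 15.7833 pos [ 570.6 -364.9   94.1] q [-0.33  0.59 -0.02 -0.   -0.97 -0.02] F [-6.   2.8  3.5] w 34.1
tool axes
 [[-0.005  0.002 -1.   ]
 [-0.347 -0.938 -0.   ]
 [-0.938  0.347  0.006]]
shift tool [  2.9   3.  133.4] dist 133.5
jaw az 159.7
```

View pics/s16.png

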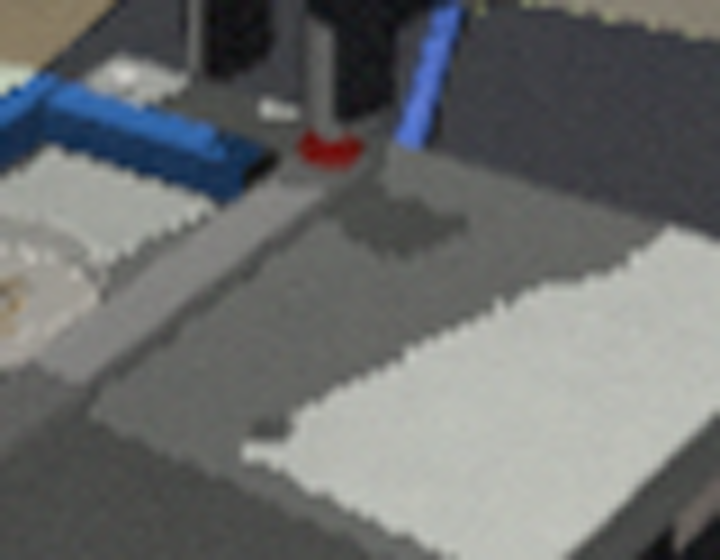

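Emit:
apply_moves(
  targets="0 0 2 0 0.2; 0 1 6 0 0.2; 0 1 10 0 0.2; 0 2 13 0 0.2; 0 2 13 0 0.2",
)

```text
clock: 16.2
position: [559.8, -363.2, 94.5]
ee_rot: [0.696, -0.125, -0.696, -0.124]
contact_force: [-0.5, -0.6, -0.8]
gripper_width: 34.1
```

Emit:
apply_moves(
  targets="-8 0 0 0 0.2; -30 0 0 0 0.2; -60 0 0 0 0.2; -90 0 0 0 0.2; -120 0 0 0 0.2; -150 0 0 0 0.2; -170 0 20 0 0.2; -180 0 40 0 0.2; -180 0 50 0 0.2; -180 0 50 0 0.2",
)

```text
clock: 17.03
position: [512.2, -345.5, 277.2]
ee_rot: [0.697, -0.125, -0.695, -0.124]
contact_force: [0.8, 0.8, -0.8]
gripper_width: 34.2
```

```bash
python3 look.py 17; python3 -c "
from h import *
rel([444.4,-321.4,92])
import cv2
a=cv2.resize(cv2.imread('pics/side17.png')[110:270,130:380],None,fx=3.1,fy=3.1,interpolation=cv2.INTER_CUBIC);cv2.imwrite('pics/s17.png',a)
"
```

```text
[-0.332  0.348  0.063  0.    -1.284 -0.022] [ -0.1 -39.2  19.5   4.4  -0.   -0. ]
clock 17.1333 pos [ 513.3 -345.9  275. ] q [-0.33  0.35  0.06  0.   -1.28 -0.02] F [ 0.4  0.7 -0.3] w 34.1
tool axes
 [[ 0.001 -0.001 -1.   ]
 [-0.347 -0.938  0.   ]
 [-0.938  0.347 -0.001]]
shift tool [182.9   0.9  73.4] dist 197.1
jaw az 159.7
```

View pics/s17.png

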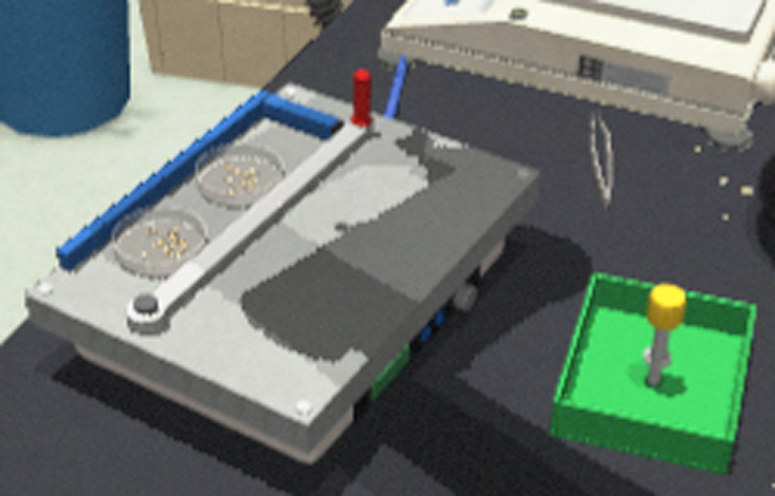

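View pics/top17.png

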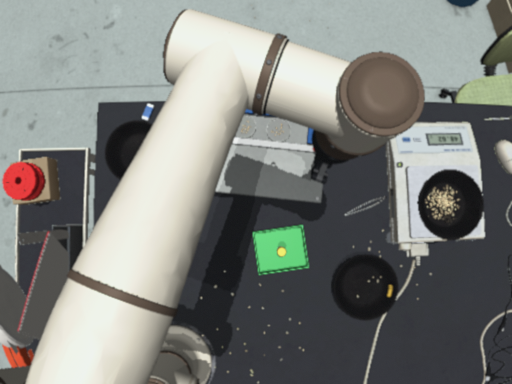

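```bash
python3 -c "
from h import *
S=np.load('side17.npy',allow_pickle=True).item();T=np.load('top17.npy',allow_pickle=True).item();S0=np.load('side0.npy',allow_pickle=True).item()
C=np.array([545.8,-243.9]);c,s=np.cos(.102),np.sin(.102)
def sh(p): d=p[:2]-C; return np.round([d[0]*c-d[1]*s,d[0]*s+d[1]*c],1)
p=atz(S,246.8,141.6,100);print('post',p, sh(p),'angle',np.arctan2(24-sh(p)[0],125-sh(p)[1]))
for n,u,v in(('d',241,175),('d',160,242)): print(n,sh(atz(S,u/3.1+130,v/3.1+110,76)))
for u,v in((246,128),(279,131)): print('dtop',sh(atz(T,u,v,80)))
k=tri([(S,345,208),(T,281.5,252)]);print('knob',k, atz(T,281.5,252,67))
print('foot side',atz(S,653/3.1+130,383/3.1+110,4))
hsv=cv2.cvtColor(S['img'],cv2.COLOR_RGB2HSV)
m=cv2.inRange(hsv,(0,170,100),(6,255,255));k,l,st,ce=cv2.connectedComponentsWithStats(m)
for i in range(1,k):
  if st[i,4]>15: q=atz(S,*ce[i],99);print(ce[i],q,sh(q),np.arctan2(24-sh(q)[0],125-sh(q)[1]))
cv2.imwrite('pics/t17.png',cv2.resize(cv2.imread('pics/top17.png')[100:210,205:335],None,fx=6,fy=5,interpolation=cv2.INTER_CUBIC))
"
```

```text
post [ 554.88279898 -360.67602933  100.        ] [  20.9 -115.2] angle 0.01290519526459434
d [ 58.8 -20.7]
d [59.5 66.7]
dtop [58.1 58.6]
dtop [ 58.7 -23.4]
knob [ 304.06415458 -279.05049274   68.81845238] [ 303.82512605 -279.16409932   67.        ]
foot side [ 303.01356881 -275.93317152    4.        ]
[246.10126582 141.24050633] [ 557.566295   -362.68202583   99.        ] [  23.8 -117. ] 0.0008264460928338331
```

View pics/t17.png

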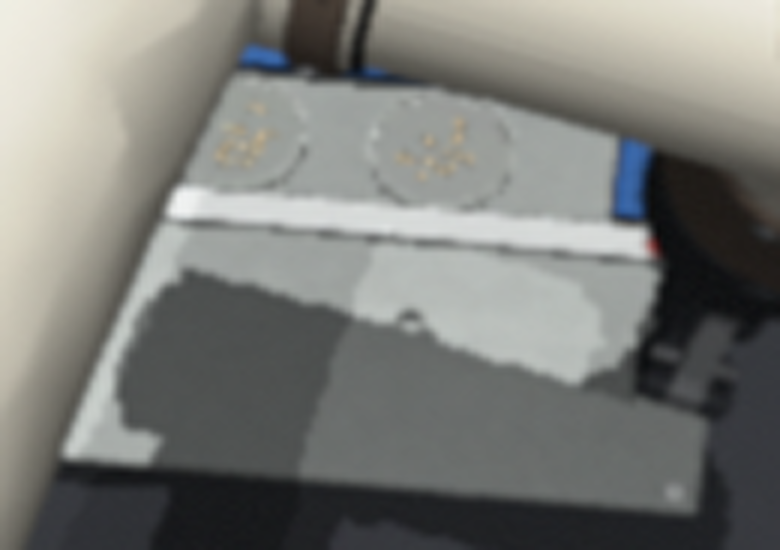

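```bash
python3 -c "
from bench import job,status
print(status.read_state()['joint_vel']);print(job.job_done())"
```

```text
[ 0.00034682  0.03015234  0.00071424 -0.00037339  0.0008994  -0.00057097]
the job is handed in; nothing more can be done
None
```

I handed the job in at about 17 s of the 45 s allowed. My last checks showed every end condition met, but `job_done` reports no verdict, so I can't confirm it passed.

- **Pin:** I pulled it straight up and let go of it near the middle of the green tray while the bar was still parked at about 0.5 rad. It stood upright on its foot in every later picture. The knob measured about 67–69 mm up, against the limit of 72 mm.
- **Bar:** I pushed the post round with it caged between the part-open fingers, at about 0.3 rad/s and slower near the end. The last pushes raised the contact force to about 7 N while the tool stopped advancing, so the bar was on its stop. The side picture gave an angle of 0.001 rad by the post's colour blob and 0.013 rad by a pixel I picked by hand. Both are below 0.025.
- **Dishes:** Both looked flat between the bar and the fence, at y of about 60 to 67 and -22 mm in the shaker's frame. I measured x at 58 to 60 mm. With the bar home it can't be less than about 62 mm, so the picture reads a few millimetres low. Either value is within 54 to 70 mm.
- **Arm:** It was well clear at 275 mm and touching nothing. It passed the file holder without contact, with the fingers pointing straight down, since the moves could not lean them. Pictures on the way suggested about 20 mm of room at the shoulder.

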